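# Find the block that grips by its drag on the surface plate

### The job

On this garage bench I need a block that will stay put on the sloping metal rest beside the dark surface plate. Of the two look-alike steel blocks on the plate, one is rough underneath and the other is polished and would slide down: push each of them at least 40 mm along the plate, away from where it lay, to feel how hard it drags. Once both have been slid, set the rough one, which drags far more, flat on the upper half of the sloping rest, let go so that it stays there, and leave the polished one flat on the plate.

Things in the scene. Friction and masses are not known exactly. Their poses are not given: they have to be found in the camera images.
- blank_a_center (a point): plain bare-steel rectangular block, 64 x 48 x 36 mm (x, y, z), about 0.87 kg; the point is its centre, 18 mm above its underside; x runs along its 64 mm length, y along its 48 mm width, z up. It lies flat on the plate. It looks exactly like the other block: only the drag on the plate tells whether its underside is the polished one (about 1 N of push) or the rough one (5 to 10 N)
- blank_b_center (a point): plain bare-steel rectangular block, 64 x 48 x 36 mm (x, y, z), about 0.87 kg; the point is its centre, 18 mm above its underside; x runs along its 64 mm length, y along its 48 mm width, z up. It lies flat on the plate. It looks exactly like the other block: only the drag on the plate tells whether its underside is the polished one (about 1 N of push) or the rough one (5 to 10 N)
- plate_top (a point): dark cast-iron surface plate fixed on the bench, 300 x 340 x 40 mm (x, y, height); the point is the middle of its upper face, 40 mm above the bench; x and y along its sides, x roughly away from the robot. A small socket (24 mm wide, 28 mm tall) stands between the two blocks; a round puck and a small gauge block lie near the far edge (x about +120 mm), so there is room to push each block about 60 mm along +x from where it starts
- ramp_upper (a point): smooth metal deck, 240 mm long, 150 wide, fixed beside the plate (left or right; a blue bin 65 mm tall is on the other side), sloping 14 degrees, a 10 mm lip at its low edge, no other walls. The point is on the deck, mid-width, 50 mm uphill of its centre, about 57 mm above the bench. Axes tilted with it: x uphill (roughly away from the robot), z square out of the deck. The polished block slides down it
Mind the look-alikes: they are no part of the job. What is shaped like the part that bears blank_b_center but green or orange is not meant. Leave any orange look-alike of the part that bears blank_a_center alone.

How it is judged (in metres and radians):
On the way:
1. both blocks have been slid at least 30 mm from where they lay, and both lie on the plate (distance of each of blank_a_center, blank_b_center from where it was at the start of the episode above 0.03 m and x of blank_a_center in the frame of plate_top between -0.15 and 0.15 m and y of blank_a_center in the frame of plate_top between -0.17 and 0.17 m and z of blank_a_center in the frame of plate_top between 0.013 and 0.023 m and x of blank_b_center in the frame of plate_top between -0.15 and 0.15 m and y of blank_b_center in the frame of plate_top between -0.17 and 0.17 m and z of blank_b_center in the frame of plate_top between 0.013 and 0.023 m), for 0.1 s.
At the end, for the whole second after the job is handed in: the rough block, let go, stays flat (within 10 degrees) on the upper half of the sloping deck, its centre 45 mm downhill to 55 mm uphill of the point and at most 55 mm to either side (the polished one cannot stay there); the polished one lies flat on the plate, its centre inside the edges (((x of blank_a_center in the frame of ramp_upper between -0.045 and 0.055 m and y of blank_a_center in the frame of ramp_upper between -0.055 and 0.055 m and z of blank_a_center in the frame of ramp_upper between 0.013 and 0.023 m and angle between the z axis of blank_a_center and the z axis of ramp_upper, either way round below 0.17 rad and x of blank_b_center in the frame of plate_top between -0.15 and 0.15 m and y of blank_b_center in the frame of plate_top between -0.17 and 0.17 m and z of blank_b_center in the frame of plate_top between 0.013 and 0.023 m and angle between blank_b_center's own z axis and vertical below 0.17 rad) or (x of blank_b_center in the frame of ramp_upper between -0.045 and 0.055 m and y of blank_b_center in the frame of ramp_upper between -0.055 and 0.055 m and z of blank_b_center in the frame of ramp_upper between 0.013 and 0.023 m and angle between the z axis of blank_b_center and the z axis of ramp_upper, either way round below 0.17 rad and x of blank_a_center in the frame of plate_top between -0.15 and 0.15 m and y of blank_a_center in the frame of plate_top between -0.17 and 0.17 m and z of blank_a_center in the frame of plate_top between 0.013 and 0.023 m and angle between blank_a_center's own z axis and vertical below 0.17 rad))); the robot touches nothing.
It fails at once if a block has fallen onto the bench (its centre below 25 mm) (height (world z) of any of blank_a_center, blank_b_center below 0.025 m).
It also fails if it takes over 61 s, if anything falls off the work surface, if the arm or the gripper's body presses on something with over 40 N, if the wrist force passes 120 N, or if a joint passes its speed limit or range.

### The arm

A 6-joint arm with a two-finger parallel gripper is mounted at the origin on the work surface. World frame = base frame: x ahead of the robot, y to its left, z up, the work surface at z = 0. Lengths are in m, angles in degrees, forces in N, time in s.
With the tool pointing down it reaches from about 0.3 to 0.85 m from the base axis. Payload 4.2 kg.
Tool frame: the origin (TCP) lies at the very end of the fingers, on their centre line; the grasp point (between the pads) lies 19 mm behind it; z points along the fingers, y is the line along which they close (so a half turn about z gives the same grasp; the last joint's range is limited). The gripper opens to 91 mm and grips with 3 to 60 N. Pads are 32 mm wide; open, the fingers measure 118 mm over their backs; the gripper's body (76 mm by 178 mm) begins 60 mm behind the grasp point.
Start: joints at [-72.307, 18.312, 89.639, -0, 72.044, -1.146], TCP at [0.186, -0.544, 0.214] pointing down, gripper open.
Joint ranges: [-177.97, 177.97], [-48.28, 115.42], [12.27, 149.76], [-77.06, 257.06], [2.81, 150.46], [-146.56, 146.56]. Speed limits (degrees/s): [147.25, 147.25, 180, 180, 180, 180].

### API

Orientations are given as [roll, pitch, yaw] about the fixed x, y, z axes, in that order (R = Rz(yaw) Ry(pitch) Rx(roll)).
In Python, from workcell import manip gives the robot as it stands. The module is installed in compiled form; this text tells all that it offers.
- The arm moves only by the shell command python3 -m creep 'ROWS' [FORCE]. ROWS is JSON, a list of rows, each a list of 7 numbers: the shift along the tool's x, y, z in mm, then the turn, a rotation vector about the tool's x, y, z in degrees, then the closure in counts, from 0 (fully open) to 255 (shut). In form: [[dx, dy, dz, rx, ry, rz, gripper], ...]. A call has exactly 8 rows; each row is the pose to reach, as a shift and turn from the pose commanded when the call began, along the tool's axes at that moment; what a row does not reach only later rows make up. A row lasts 1/10 s, in which the tool goes at most 50 mm and 8.59 degrees, less where a joint would pass 70% of its speed; a pose out of reach is approached as far as the arm can. A call with a gripper value outside its range is refused whole. The fingers move at their own pace and stop on an object; FORCE is the grip in N (left out, the last holds). Time passes only in rows, so rows that repeat a pose let the fingers close, or fill a call up. It gives the time, the measured TCP pose, the force, the opening and the grip force at its end, in the units of the state.
- manip.observe(): the state, without advancing time (a new reading comes with each control period).
- manip.camera(name): name is "side" or "top"; returns a dict with "pixels" (420x560x3 uint8, red, green, blue), "z_map" (420x560 float32, m along the optical axis (not along the pixel's ray), 0 where there is no reading), "vfov" (degrees; the focal length in pixels is half the picture's height over the tangent of half this angle, whatever the lens; pixels are square), "cx", "cy" (the principal point, pixels), "dist" ([k1, k2, p1, p2, k3] as OpenCV has them; the pictures are not rectified), "position" and "orientation" of the camera in the world. Camera axes: x right, y down, z forward; pixel columns grow to the right and rows downward; lengths in m; the calibration is good to about 2 mm. A picture is of the moment at which its call begins.
- manip.close_job(): hands the job in; it is judged then, once.
The state is a dict: "time": time; "qpos": joint angles; "qvel": joint speeds; "effort": joint torques, N m; "eef_pos": TCP position; "eef_rot": TCP orientation; "ft_force": force on the tool from outside, world axes, zero at the start; "moment": the same for the moment, N m; "width": finger opening in m; "gripper_force": force on a finger pad.
Only numpy, scipy, OpenCV 4.12 (cv2) and the standard library are available. Lean on these libraries where they do the work, as an engineer would, in place of code of your own. Each camera call takes 0.05 s, during which the arm holds its last target. There are 200 camera calls.

## Working session

There is one attempt and no reset: what is moved stays moved. The work goes in short steps, Python scripts to look and compute and a shell command to move; the robot and the scene stay as the last step left them, time stands still between calls to the robot, and variables do not carry over. Pictures are saved under pics/ and viewed, at most 10 in all, crops included, and the job is handed in when it is done.

```bash
mkdir -p pics; cat > h.py <<'E'
import numpy as np, cv2
from scipy.spatial.transform import Rotation as R
from workcell import manip
def cloud(c):
    h,w=c["z_map"].shape; f=h/2/np.tan(np.radians(c["vfov"])/2)
    K=np.array([[f,0,c["cx"]],[0,f,c["cy"]],[0,0,1]])
    u,v=np.meshgrid(np.arange(w),np.arange(h))
    p=cv2.undistortPoints(np.stack([u,v],-1).reshape(-1,1,2).astype(float),K,np.array(c["dist"],float)).reshape(h,w,2)
    z=c["z_map"]; P=np.dstack([p*z[...,None],z])
    o=np.array(c["orientation"],float)
    M=R.from_euler('xyz',o,degrees=True).as_matrix() if o.size==3 else (o if o.size==9 else R.from_quat(o).as_matrix())
    return P@M.reshape(3,3).T+np.array(c["position"])
def save(n,c): cv2.imwrite("pics/"+n,c["pixels"][...,::-1])
E
python3 - <<'E'
from h import *
for n in("top","side"):
    c=manip.camera(n); save(n+"1.png",c); P=cloud(c); np.save(n+"1.npy",P)
    print(n,c["position"],c["orientation"],c["vfov"])
    print(P[60:420:60,40:560:80].round(3).tolist())
print(manip.observe())
E
```

```text
top [0.31162019 0.011663   1.16409174] [-1.68627230e+02 -5.59361605e-02 -9.06820530e+01] 48.43169891970233
[[[1.398, 1.073, -0.743], [1.383, 0.691, -0.747], [1.377, 0.324, -0.758], [1.369, -0.039, -0.753], [1.365, -0.402, -0.749], [1.366, -0.771, -0.744], [0.862, -0.594, 0.178]], [[0.726, 0.552, 0.16], [0.768, 0.398, 0.042], [0.782, 0.197, -0.004], [0.778, -0.016, -0.001], [0.776, -0.23, -0.001], [0.758, -0.43, 0.044], [0.74, -0.62, 0.096]], [[0.622, 0.62, 0.001], [0.6, 0.378, 0.071], [0.606, 0.187, 0.038], [0.603, -0.013, 0.039], [0.61, -0.219, 0.005], [0.609, -0.431, 0.003], [0.607, -0.651, 0.004]], [[0.463, 0.606, 0.002], [0.462, 0.395, -0.001], [0.455, 0.184, 0.038], [0.453, -0.011, 0.042], [0.448, -0.201, 0.063], [0.452, -0.418, 0.001], [0.444, -0.613, 0.037]], [[0.31, 0.594, 0.002], [0.312, 0.387, 0.002], [0.311, 0.188, -0.0], [0.31, -0.009, 0.003], [0.306, -0.206, 0.002], [0.302, -0.407, 0.001], [0.295, -0.617, 0.002]], [[0.162, 0.589, -0.003], [0.167, 0.383, 0.001], [0.167, 0.187, -0.003], [0.166, -0.007, 0.0], [0.163, -0.2, 0.002], [0.156, -0.4, -0.003], [0.178, -0.489, 0.22
[... 1076 characters left out ...]
.001], [0.839, -0.352, -0.0]]]
{'time': 0.1, 'qpos': array([-7.23075308e+01,  1.83484622e+01,  8.96973289e+01, -1.30877395e-03,
        7.20446032e+01, -1.14541625e+00]), 'qvel': array([-0.06100062, -0.0936448 , -0.18757582,  0.03586548, -0.0741732 ,
        0.1121129 ]), 'effort': array([-4.63001652e-04, -4.13333380e+01, -2.32509470e+01,  7.26951356e-02,
        4.21070913e-02, -3.59753017e-05]), 'eef_pos': array([ 0.18552819, -0.54378416,  0.21321365]), 'eef_rot': array([-1.79909599e+02, -5.62832433e-04,  1.88382894e+01]), 'ft_force': array([ 0.53129294, -0.64443164,  0.52741939]), 'moment': array([-0.03504348, -0.02240709, -0.02223182]), 'gripper_force': 0.0, 'width': 0.09102535468060274}
```

View pics/top1.png

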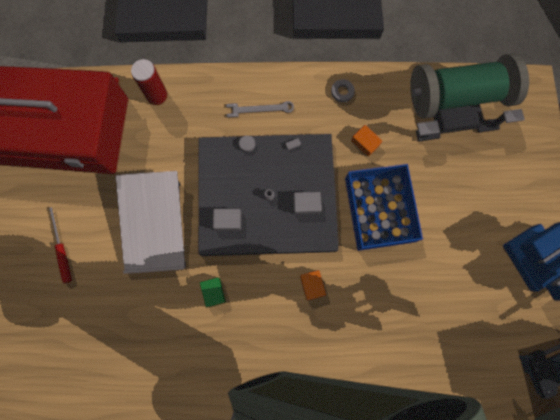

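View pics/side1.png

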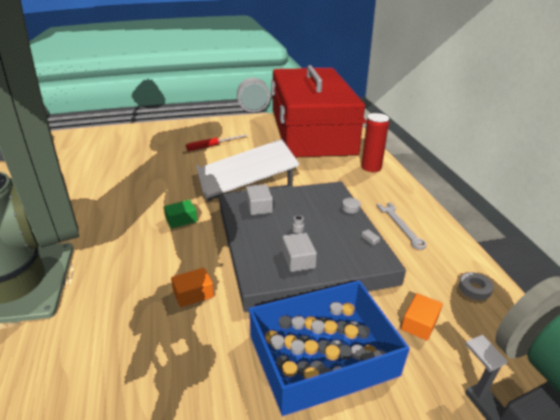

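The top view shows the steel blocks at about (227,218) and (308,203), the socket at (270,194), the ramp at (150,220), and the blue bin at (385,205). The puck is at (247,144) and the gauge block at (292,143). The side view agrees with this.

```bash
cat >> h.py <<'E'
def rect(Q):
    m=np.median(Q[:,:2],0); r=cv2.minAreaRect(((Q[:,:2]-m)*1000).astype(np.float32))
    (x,y),(w,h),a=r
    if w<h: w,h,a=h,w,a+90
    a=(a+90)%180-90
    return m+np.array([x,y])/1000,(w,h),a
def comps(P,win,zlo,zhi,mn=60):
    u0,u1,v0,v1=win; m=np.zeros(P.shape[:2],np.uint8)
    m[v0:v1,u0:u1]=((P[...,2]>zlo)&(P[...,2]<zhi))[v0:v1,u0:u1]
    m=cv2.morphologyEx(m,cv2.MORPH_OPEN,np.ones((3,3)))
    n,l,s,ce=cv2.connectedComponentsWithStats(m)
    for i in range(1,n):
        if s[i,4]>=mn:
            Q=P[l==i]; c,wh,a=rect(Q); print("px",ce[i].round(),s[i,4],"c",c.round(4),"mean",Q.mean(0).round(4),"size",np.round(wh,1),"ang",round(a,1))
E
python3 - <<'E'
from h import *
P=np.load("top1.npy")
W=(195,345,130,260)
print("blocks");comps(P,W,.066,.09)
print("socket etc");comps(P,W,.048,.09,20)
print("plate");comps(P,W,.03,.048,2000)
S=np.load("side1.npy"); print("side blocks");comps(S,(225,400,170,300),.066,.09)
# ramp: plane fit
m=np.zeros(P.shape[:2],bool);m[165:280,110:192]=1
Q=P[m&(P[...,2]>.008)&(P[...,2]<.09)&(P[...,1]>.2)]
q=Q
for _ in range(6):
    A=np.c_[q[:,:2],np.ones(len(q))];k=np.linalg.lstsq(A,q[:,2],rcond=None)[0]
    q=Q[abs(np.c_[Q[:,:2],np.ones(len(Q))]@k-Q[:,2])<.006]
n=np.array([-k[0],-k[1],1]);n/=np.linalg.norm(n)
print("ramp",len(q),k,"tilt",np.degrees(np.arccos(n[2])),"uphill yaw",np.degrees(np.arctan2(k[1],k[0])),rect(q), q.mean(0))
E
```

```text
blocks
px [307. 202.] 532 c [ 0.5406 -0.0755] mean [ 0.5395 -0.0753  0.0757] size [64.1 48.2] ang -87.8
px [227. 218.] 523 c [0.5027 0.1161] mean [0.5015 0.1158 0.0757] size [59.9 49.4] ang -89.9
socket etc
px [247. 142.] 189 c [0.6966 0.0685] mean [0.6966 0.0684 0.0562] size [37.8 36.9] ang -49.0
px [292. 143.] 89 c [ 0.6944 -0.045 ] mean [ 0.6946 -0.0442  0.0523] size [34.3 18.5] ang -72.9
px [268. 194.] 78 c [0.5623 0.0166] mean [0.5615 0.0164 0.0645] size [21.6 19.9] ang 57.8
px [307. 202.] 578 c [ 0.5402 -0.0752] mean [ 0.5382 -0.0746  0.0742] size [64.3 48.3] ang -88.9
px [227. 219.] 546 c [0.5027 0.1161] mean [0.5006 0.1158 0.0749] size [59.9 49.4] ang -89.9
plate
px [266. 194.] 14400 c [0.5737 0.0204] mean [0.5687 0.0211 0.0401] size [337.3 301.9] ang -88.9
side blocks
px [259. 195.] 420 c [0.5024 0.1152] mean [0.5016 0.1088 0.0741] size [66.6 48. ] ang 89.7
px [299. 247.] 687 c [ 0.5405 -0.078 ] mean [ 0.5392 -0.0838  0.0751] size [65.4 47.9] ang -88.5
ramp 5812 [ 0.24810483  0.01511603 -0.08395929] tilt 13.958827948583918 uphill yaw 3.486491413567668 (array([0.50084815, 0.30736617]), (233.64767456054688, 153.20596313476562), 3.3999509811401367) [0.5031132  0.30648456 0.04549836]
```

```bash
cat >> h.py <<'E'
def go(x,y,z,yaw=91,pre=None):
    s=manip.observe(); T=R.from_euler('xyz',s["eef_rot"],degrees=True)
    G=R.from_euler('xyz',[180,0,yaw],degrees=True)
    if pre is not None: G=pre*G
    print("t",round(s["time"],2),"pos",s["eef_pos"].round(4),"rot",s["eef_rot"].round(2),"F",s["ft_force"].round(2),"w",round(s["width"],4))
    print("shift mm",(T.inv().apply(np.array([x,y,z])-s["eef_pos"])*1000).round(1),"turn",np.degrees((T.inv()*G).as_rotvec()).round(2))
E
python3 -c "
from h import *
go(.5405,-.0755,.16)
P=np.load('top1.npy');m=(P[...,2]>.08)&(P[...,0]>.4)&(P[...,0]<.8)&(P[...,1]>.2)&(P[...,1]<.6)
for x in(.55,.6,.65,.7,.75):
  k=m&(abs(P[...,0]-x)<.01);print(x,P[k][:,1].min() if k.any() else None)"
```

```text
t 0.1 pos [ 0.1855 -0.5438  0.2132] rot [-179.91   -0.     18.84] F [ 0.53 -0.64  0.53] w 0.091
shift mm [ 487.2 -328.5   53.7] turn [-8.000e-02 -6.000e-02 -7.216e+01]
0.55 None
0.6 None
0.65 0.4060528364736882
0.7 0.4009911742533171
0.75 0.3960255369775972
```

```bash
python3 -m creep '[[40,-27,0,0,0,-6,0],[80,-54,0,0,0,-12,0],[120,-81,0,0,0,-18,0],[160,-108,0,0,0,-24,0],[200,-135,5,0,0,-30,0],[240,-162,10,0,0,-36,0],[280,-189,15,0,0,-42,0],[320,-216,20,0,0,-48,0]]'; python3 -c "
from h import *
go(.5405,-.0755,.16)"
```

```text
time: 0.9
eef_pos: [0.4194, -0.2346, 0.1936]
eef_rot: [-180.0, 0.0, 67.1]
ft_force: [0.9, 0.2, 0.3]
width: 0.0915
gripper_force: 0.0
t 0.9 pos [ 0.4194 -0.2346  0.1936] rot [-179.99    0.     67.08] F [0.88 0.24 0.31] w 0.0915
shift mm [193.7  49.6  33.6] turn [-1.000e-02  0.000e+00 -2.392e+01]
```

```bash
python3 -m creep '[[40,10,6,0,0,-6,0],[80,20,12,0,0,-12,0],[120,30,18,0,0,-18,0],[155,40,24,0,0,-23.9,0],[180,46,30,0,0,-23.9,0],[194,49.5,33,0,0,-23.9,0],[194,49.5,33,0,0,-23.9,0],[194,49.5,33,0,0,-23.9,0]]'; python3 -c "
from h import *
go(.5405,-.0755,.043)"
```

```text
time: 1.7
eef_pos: [0.54, -0.0782, 0.1609]
eef_rot: [-179.9, 0.0, 90.7]
ft_force: [-0.1, 0.8, 0.9]
width: 0.091
gripper_force: 0.0
t 1.7 pos [ 0.54   -0.0782  0.1609] rot [-1.7994e+02  3.0000e-02  9.0740e+01] F [-0.06  0.78  0.91] w 0.091
shift mm [  2.7   0.7 117.9] turn [-0.06  0.03 -0.26]
```

```bash
python3 -m creep '[[2.5,0.5,30,0,0,0,0],[2.5,0.5,60,0,0,0,0],[2.5,0.5,85,0,0,0,0],[2.5,0.5,105,0,0,0,0],[2.5,0.5,115,0,0,0,85],[2.5,0.5,115,0,0,0,85],[2.5,0.5,115,0,0,0,85],[2.5,0.5,115,0,0,0,85]]' 20; python3 -c "
from h import *
go(.5405,-.0755,.045)"
```

```text
time: 2.5
eef_pos: [0.5419, -0.0755, 0.0472]
eef_rot: [179.9, 0.0, 90.7]
ft_force: [-0.1, -0.2, 1.3]
width: 0.0624
gripper_force: 0.0
t 2.5 pos [ 0.5419 -0.0755  0.0472] rot [1.7985e+02 3.0000e-02 9.0720e+01] F [-0.06 -0.15  1.3 ] w 0.0624
shift mm [ 0.  -1.4  2.2] turn [ 0.15  0.03 -0.28]
```

```bash
python3 -m creep '[[0,4,0,0,0,0,85],[0,8,0,0,0,0,85],[0,12,0,0,0,0,85],[0,16,0,0,0,0,85],[0,20,0,0,0,0,85],[0,24,0,0,0,0,85],[0,28,0,0,0,0,85],[0,32,0,0,0,0,85]]'; python3 -m creep '[[0,4,0,0,0,0,85],[0,8,0,0,0,0,85],[0,12,0,0,0,0,85],[0,16,0,0,0,0,85],[0,19,0,0,0,0,85],[0,22,0,0,0,0,85],[0,25,0,0,0,0,85],[0,28,0,0,0,0,85]]'; python3 -c "
from h import *
go(.503,.116,.16)"
```

```text
time: 3.3
eef_pos: [0.5734, -0.0746, 0.0458]
eef_rot: [-180.0, 0.0, 90.7]
ft_force: [-1.4, -0.2, -0.1]
width: 0.0613
gripper_force: 0.4
time: 4.1
eef_pos: [0.6013, -0.0743, 0.0459]
eef_rot: [-180.0, 0.0, 90.7]
ft_force: [-0.8, 0.4, 0.1]
width: 0.0604
gripper_force: 0.4
t 4.1 pos [ 0.6013 -0.0743  0.0459] rot [-180.      0.     90.74] F [-0.81  0.37  0.08] w 0.0604
shift mm [ 191.5  -95.8 -114.1] turn [-0.    0.   -0.26]
```

```bash
python3 -m creep '[[0,-5,0,0,0,0,40],[0,-6,0,0,0,0,0],[0,-6,-30,0,0,0,0],[0,-6,-70,0,0,0,0],[15,-15,-114,0,0,0,0],[55,-30,-114,0,0,0,0],[100,-55,-114,0,0,0,0],[140,-75,-114,0,0,0,0]]'; python3 - <<'E'
from h import *
go(.503,.116,.16)
c=manip.camera("top");P=cloud(c);comps(P,(195,345,130,260),.066,.09)
E
```

```text
time: 4.9
eef_pos: [0.5231, 0.0659, 0.1605]
eef_rot: [179.9, -0.0, 90.7]
ft_force: [0.4, 0.8, -0.6]
width: 0.0914
gripper_force: 0.0
t 4.9 pos [0.5231 0.0659 0.1605] rot [ 1.7994e+02 -2.0000e-02  9.0670e+01] F [ 0.44  0.76 -0.56] w 0.0914
shift mm [ 50.3 -19.5   0.5] turn [ 0.06 -0.02 -0.33]
px [306. 179.] 524 c [ 0.5971 -0.0751] mean [ 0.5959 -0.0744  0.0758] size [63.4 49.8] ang 89.2
px [220. 212.] 101 c [0.5156 0.1306] mean [0.5158 0.1314 0.0758] size [32.2 18.4] ang 88.5
```

B has moved 56 mm. Next is A.

```bash
python3 -m creep '[[25,-10,0,0,0,0,0],[50,-19.5,0,0,0,0,0],[50,-19.5,20,0,0,0,0],[50,-19.5,50,0,0,0,0],[50,-19.5,80,0,0,0,0],[50,-19.5,105,0,0,0,0],[50,-19.5,115,0,0,0,0],[50,-19.5,115,0,0,0,0]]'; python3 -m creep '[[0,0,0,0,0,0,85],[0,0,0,0,0,0,85],[0,0,0,0,0,0,85],[0,4,0,0,0,0,85],[0,8,0,0,0,0,85],[0,12,0,0,0,0,85],[0,16,0,0,0,0,85],[0,20,0,0,0,0,85]]'; python3 -m creep '[[0,4,0,0,0,0,85],[0,8,0,0,0,0,85],[0,12,0,0,0,0,85],[0,16,0,0,0,0,85],[0,20,0,0,0,0,85],[0,24,0,0,0,0,85],[0,28,0,0,0,0,85],[0,32,0,0,0,0,85]]'
```

```text
time: 5.75
eef_pos: [0.5033, 0.1142, 0.044]
eef_rot: [-179.9, 0.0, 90.7]
ft_force: [0.2, 0.3, -0.0]
width: 0.0913
gripper_force: 0.0
time: 6.55
eef_pos: [0.5242, 0.1147, 0.0449]
eef_rot: [-180.0, 0.0, 90.7]
ft_force: [-3.9, -0.7, 2.9]
width: 0.0606
gripper_force: 1.7
time: 7.35
eef_pos: [0.5565, 0.1152, 0.0449]
eef_rot: [180.0, 0.0, 90.7]
ft_force: [-3.0, -0.6, 2.7]
width: 0.0607
gripper_force: 1.6
```

```bash
python3 -m creep '[[0,1,0,0,0,0,85],[0,2,0,0,0,0,85],[0,3,0,0,0,0,85],[0,4,0,0,0,0,85],[0,5,0,0,0,0,85],[0,6,0,0,0,0,85],[0,7,0,0,0,0,85],[0,8,0,0,0,0,85]]';python3 - <<'E'
from h import *
F=[]
for i in range(4):
    c=manip.camera("side"); F.append(manip.observe()["ft_force"])
print(np.round(F,1)); save("side2.png",c)
comps(cloud(c),(225,420,150,300),.066,.09)
E
```

```text
time: 8.15
eef_pos: [0.5642, 0.1152, 0.0449]
eef_rot: [-180.0, 0.0, 90.7]
ft_force: [-2.8, -1.0, 1.8]
width: 0.0609
gripper_force: 1.5
[[-3.2 -0.2  1.1]
 [-2.  -0.9  1.2]
 [-2.5 -0.8  1.7]
 [-2.7 -0.   1.1]]
px [283. 192.] 418 c [0.5531 0.1159] mean [0.5547 0.1061 0.0749] size [68.6 59.1] ang -89.8
px [304. 189.] 71 c [0.5977 0.1088] mean [0.5998 0.1042 0.0795] size [31.3 10.6] ang -68.7
px [329. 242.] 684 c [ 0.5971 -0.0764] mean [ 0.5954 -0.0824  0.0755] size [66.2 48.5] ang -89.3
```

View pics/side2.png

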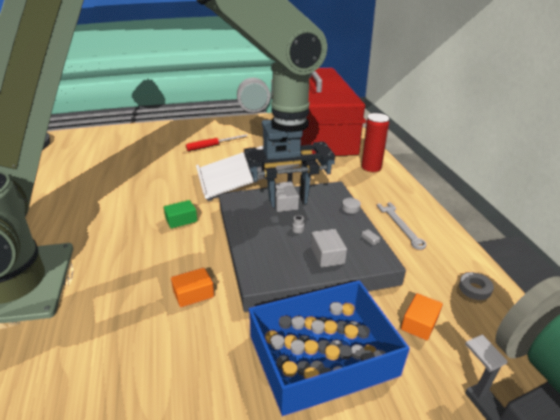

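The side view shows A at about (287,195) between the fingers and B at (329,245). Both have been slid more than 50 mm. A drags about 3 N and B about 1 N, but A is below the stated 5–10 N, so I'll repeat both drag tests before choosing.

```bash
python3 -m creep '[[0,3,0,0,0,0,85],[0,6,0,0,0,0,85],[0,9,0,0,0,0,85],[0,12,0,0,0,0,85],[0,15,0,0,0,0,85],[0,18,0,0,0,0,85],[0,21,0,0,0,0,85],[0,24,0,0,0,0,85]]'; python3 -m creep '[[0,-4,0,0,0,0,85],[0,-8,0,0,0,0,85],[0,-12,0,0,0,0,85],[0,-16,0,0,0,0,85],[0,-20,0,0,0,0,85],[0,-24,0,0,0,0,85],[0,-28,0,0,0,0,85],[0,-32,0,0,0,0,85]]';  python3 -c "
from h import *
go(.597,-.075,.16)"
```

```text
time: 9.15
eef_pos: [0.5884, 0.1156, 0.0449]
eef_rot: [180.0, 0.0, 90.7]
ft_force: [-2.7, -0.3, 0.3]
width: 0.0611
gripper_force: 1.3
time: 9.95
eef_pos: [0.5562, 0.1152, 0.0451]
eef_rot: [179.9, -0.0, 90.7]
ft_force: [2.3, 0.8, -0.6]
width: 0.0606
gripper_force: 1.2
t 9.95 pos [0.5562 0.1152 0.0451] rot [179.94  -0.    90.74] F [ 2.29  0.79 -0.62] w 0.0606
shift mm [-190.7   38.5 -114.8] turn [ 0.06 -0.   -0.26]
```

```bash
python3 -m creep '[[0,4,0,0,0,0,40],[0,6,0,0,0,0,0],[0,6,-40,0,0,0,0],[0,6,-85,0,0,0,0],[-20,10,-115,0,0,0,0],[-65,18,-115,0,0,0,0],[-112,28,-115,0,0,0,0],[-160,34,-115,0,0,0,0]]'; python3 -m creep '[[-30,4.5,0,0,0,0,0],[-30,4.5,0,0,0,0,0],[-30,4.5,20,0,0,0,0],[-30,4.5,50,0,0,0,0],[-30,4.5,80,0,0,0,0],[-30,4.5,105,0,0,0,0],[-30,4.5,115,0,0,0,0],[-30,4.5,115,0,0,0,85]]'; python3 -m creep '[[0,0,0,0,0,0,85],[0,0,0,0,0,0,85],[0,-4,0,0,0,0,85],[0,-8,0,0,0,0,85],[0,-12,0,0,0,0,85],[0,-16,0,0,0,0,85],[0,-20,0,0,0,0,85],[0,-24,0,0,0,0,85]]'; python3 -m creep '[[0,4,0,0,0,0,85],[0,8,0,0,0,0,85],[0,12,0,0,0,0,85],[0,16,0,0,0,0,85],[0,20,0,0,0,0,85],[0,24,0,0,0,0,85],[0,28,0,0,0,0,85],[0,32,0,0,0,0,85]]'
```

```text
time: 10.75
eef_pos: [0.5926, -0.0457, 0.1603]
eef_rot: [180.0, -0.0, 90.8]
ft_force: [1.1, -0.1, 0.3]
width: 0.0909
gripper_force: 0.0
time: 11.55
eef_pos: [0.596, -0.0735, 0.0436]
eef_rot: [-179.8, -0.0, 90.8]
ft_force: [0.2, -0.8, -0.5]
width: 0.0857
gripper_force: 0.0
time: 12.35
eef_pos: [0.5728, -0.0747, 0.045]
eef_rot: [180.0, 0.0, 90.7]
ft_force: [1.7, 0.2, 0.5]
width: 0.0607
gripper_force: 0.5
time: 13.15
eef_pos: [0.6054, -0.0742, 0.0449]
eef_rot: [-180.0, 0.0, 90.7]
ft_force: [-0.7, 0.9, -0.8]
width: 0.0611
gripper_force: 0.4
```

```bash
python3 -m creep '[[0,-5,0,0,0,0,40],[0,-6,0,0,0,0,0],[0,-6,-40,0,0,0,0],[0,-6,-85,0,0,0,0],[0,-6,-115,0,0,0,0],[20,-10,-115,0,0,0,0],[60,-20,-115,0,0,0,0],[60,-20,-115,0,0,0,0]]'; python3 - <<'E'
from h import *
c=manip.camera("top");P=cloud(c);save("top3.png",c);comps(P,(195,345,130,260),.066,.09)
c=manip.camera("side");P=cloud(c);comps(P,(225,420,150,300),.066,.09)
E
```

```text
time: 13.95
eef_pos: [0.5828, -0.0112, 0.1604]
eef_rot: [-180.0, -0.1, 90.9]
ft_force: [-0.4, 0.2, 0.0]
width: 0.0911
gripper_force: 0.0
px [226. 194.] 507 c [0.5624 0.1168] mean [0.5617 0.1172 0.0758] size [60.3 47.7] ang 89.8
px [285. 192.] 344 c [0.5627 0.1147] mean [0.5594 0.1069 0.074 ] size [66.3 47.7] ang -88.6
px [331. 242.] 684 c [ 0.6016 -0.0764] mean [ 0.5995 -0.0824  0.0754] size [65.7 48.2] ang -88.8
```

```bash
python3 -c "
from h import *
go(.5625,.116,.045,91)"
```

```text
t 14.05 pos [ 0.584  -0.014   0.1602] rot [1.7997e+02 3.0000e-02 9.0840e+01] F [-0.56 -1.05 -0.38] w 0.0913
shift mm [130.3 -19.6 115.1] turn [ 0.03  0.03 -0.16]
```

```bash
python3 -m creep '[[45,-7,0,0,0,0,0],[90,-14,0,0,0,0,0],[130,-19.5,0,0,0,0,0],[130,-19.5,30,0,0,0,0],[130,-19.5,65,0,0,0,0],[130,-19.5,95,0,0,0,0],[130,-19.5,115,0,0,0,0],[130,-19.5,115,0,0,0,0]]' 40; python3 -m creep '[[0,0,0,0,0,0,255],[0,0,0,0,0,0,255],[0,0,0,0,0,0,255],[0,0,0,0,0,0,255],[0,0,0,0,0,0,255],[0,0,0,0,0,0,255],[0,0,0,0,0,0,255],[0,0,0,0,0,0,255]]' 40;python3 -m creep '[[0,0,-5,0,0,0,255],[0,0,-15,0,0,0,255],[0,0,-35,0,0,0,255],[0,0,-60,0,0,0,255],[0,0,-85,0,0,0,255],[0,0,-105,0,0,0,255],[0,0,-115,0,0,0,255],[0,0,-115,0,0,0,255]]'
python3 - <<'E'
from h import *
c=manip.camera("side");save("side4.png",c)
yaw=3.45; up=R.from_euler('zyx',[0,0,0])
k=np.array([.2481,.0151]); n=np.array([-k[0],-k[1],1]);n/=np.linalg.norm(n)
d=np.array([0,0,1.]); ax=np.cross(d,n); pre=R.from_rotvec(ax/np.linalg.norm(ax)*np.arccos(n[2]))
pt=np.array([.549,.310,.0569]); up=pre.apply([np.cos(np.radians(3.45)),np.sin(np.radians(3.45)),0])
for h in (.060,.006):
    t=pt+.004*up+n*h; print(t); go(*t,yaw=93.45,pre=pre)
E
```

```text
time: 14.85
eef_pos: [0.5623, 0.1141, 0.0427]
eef_rot: [-179.8, 0.1, 90.7]
ft_force: [0.1, -0.4, -0.4]
width: 0.0915
gripper_force: 0.0
time: 15.65
eef_pos: [0.5627, 0.1152, 0.0452]
eef_rot: [-180.0, 0.0, 90.7]
ft_force: [-2.0, -0.7, 5.3]
width: 0.0479
gripper_force: 40.0
time: 16.45
eef_pos: [0.5637, 0.1154, 0.161]
eef_rot: [179.9, -0.0, 90.7]
ft_force: [-0.4, 0.0, -7.4]
width: 0.0476
gripper_force: 40.0
[0.53842843 0.30935429 0.11609312]
t 16.5 pos [0.5629 0.1152 0.1597] rot [-1.7999e+02  1.0000e-02  9.0740e+01] F [-1.2   0.07 -9.17] w 0.0479
shift mm [194.5 -22.   43.5] turn [-13.96   0.35  -2.7 ]
[0.55143021 0.31014561 0.0636877 ]
t 16.5 pos [0.5629 0.1152 0.1597] rot [-1.7999e+02  1.0000e-02  9.0740e+01] F [-1.2   0.07 -9.17] w 0.0479
shift mm [195.1  -9.   95.9] turn [-13.96   0.35  -2.7 ]
```

View pics/side4.png

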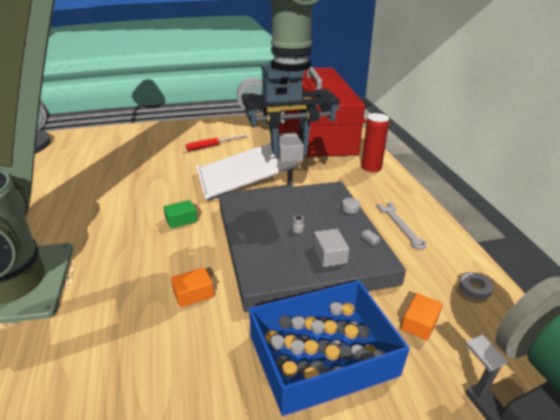

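The side view shows block A held at about (290,150) and B still on the plate at (331,245). The wrist reads about 8–9 N downward, which matches the block's weight. Next I carry A over the rest.

```bash
python3 -m creep '[[30,-2,0,0,0,0,255],[65,-5,0,-2,0,-0.5,255],[100,-10,10,-5,0.1,-1,255],[135,-15,20,-8,0.2,-1.5,255],[165,-19,32,-11,0.3,-2,255],[185,-21,40,-13,0.3,-2.5,255],[194.5,-22,43.5,-13.96,0.35,-2.7,255],[194.5,-22,43.5,-13.96,0.35,-2.7,255]]'
cat > r.py <<'E'
from h import *
import sys
k=np.array([.2481,.0151]); n=np.array([-k[0],-k[1],1]);n/=np.linalg.norm(n)
ax=np.cross([0,0,1.],n); pre=R.from_rotvec(ax/np.linalg.norm(ax)*np.arccos(n[2]))
pt=np.array([.549,.310,.0569]); up=pre.apply([np.cos(np.radians(3.45)),np.sin(np.radians(3.45)),0])
go(*(pt+.004*up+n*float(sys.argv[1])),yaw=93.45,pre=pre)
E
python3 r.py .006
```

```text
time: 17.3
eef_pos: [0.5356, 0.3097, 0.1132]
eef_rot: [166.4, 0.2, 93.6]
ft_force: [-0.5, 0.4, -7.2]
width: 0.0476
gripper_force: 40.0
t 17.3 pos [0.5356 0.3097 0.1132] rot [1.6641e+02 1.5000e-01 9.3580e+01] F [-0.46  0.44 -7.22] w 0.0476
shift mm [-0.4  3.7 51.8] turn [-0.37  0.12  0.16]
```

```bash
python3 -m creep '[[0,1,12,0,0,0,255],[0,2,24,0,0,0,255],[0,2,34,0,0,0,255],[0,2,42,0,0,0,255],[0,2,46,0,0,0,255],[0,2,48,0,0,0,255],[0,2,48,0,0,0,255],[0,2,48,0,0,0,255]]'
python3 r.py .005
```

```text
time: 18.1
eef_pos: [0.5523, 0.3104, 0.0708]
eef_rot: [166.0, -0.0, 93.5]
ft_force: [-0.2, 0.2, -7.1]
width: 0.0474
gripper_force: 40.0
t 18.1 pos [0.5523 0.3104 0.0708] rot [ 1.6599e+02 -4.0000e-02  9.3460e+01] F [-0.21  0.23 -7.06] w 0.0474
shift mm [-0.2 -2.6  7.7] turn [ 0.05 -0.03 -0.  ]
```

Now I lower A slowly to contact.

```bash
python3 -m creep '[[0,-1,1.5,0,0,0,255],[0,-2,3,0,0,0,255],[0,-2.5,4,0,0,0,255],[0,-2.5,5,0,0,0,255],[0,-2.5,6,0,0,0,255],[0,-2.5,6.5,0,0,0,255],[0,-2.5,7,0,0,0,255],[0,-2.5,7,0,0,0,255]]'
python3 r.py .005
```

```text
time: 18.9
eef_pos: [0.5513, 0.3102, 0.0633]
eef_rot: [166.0, -0.0, 93.4]
ft_force: [-1.5, -0.0, -3.3]
width: 0.0478
gripper_force: 40.0
t 18.9 pos [0.5513 0.3102 0.0633] rot [ 1.6603e+02 -2.0000e-02  9.3450e+01] F [-1.52 -0.04 -3.28] w 0.0478
shift mm [-0.1  0.2  0.6] turn [ 0.02 -0.01 -0.01]
```

```bash
python3 -m creep '[[0,0,0.3,0,0,0,255],[0,0,0.6,0,0,0,255],[0,0,0.6,0,0,0,255],[0,0,0.6,0,0,0,255],[0,0,0.6,0,0,0,255],[0,0,0.6,0,0,0,255],[0,0,0.6,0,0,0,255],[0,0,0.6,0,0,0,255]]' 10; python3 -m creep '[[0,0,0,0,0,0,100],[0,0,0,0,0,0,100],[0,0,0,0,0,0,100],[0,0,0,0,0,0,100],[0,0,0,0,0,0,100],[0,0,0,0,0,0,100],[0,0,0,0,0,0,100],[0,0,0,0,0,0,100]]'
python3 - <<'E'
from h import *
for i in range(2):
    c=manip.camera("side");P=cloud(c);comps(P,(180,330,100,230),.07,.115)
save("side5.png",c)
E
```

```text
time: 19.7
eef_pos: [0.5514, 0.3102, 0.0633]
eef_rot: [166.0, -0.0, 93.4]
ft_force: [-5.7, -0.4, 1.7]
width: 0.048
gripper_force: 10.0
time: 20.5
eef_pos: [0.5516, 0.3102, 0.0623]
eef_rot: [166.0, -0.0, 93.5]
ft_force: [-0.9, -0.1, -0.2]
width: 0.0554
gripper_force: 0.0
px [307. 128.] 646 c [0.6788 0.4139] mean [0.6918 0.407  0.0915] size [140.9  67.4] ang -34.6
px [268. 150.] 698 c [0.5586 0.3092] mean [0.5595 0.2989 0.086 ] size [149.5 119.2] ang -86.0
px [307. 128.] 644 c [0.6796 0.4134] mean [0.6905 0.4072 0.0916] size [138.5  63.7] ang -33.3
px [267. 150.] 665 c [0.5586 0.3102] mean [0.558  0.2995 0.0866] size [139.6 118. ] ang -87.6
```

View pics/side5.png

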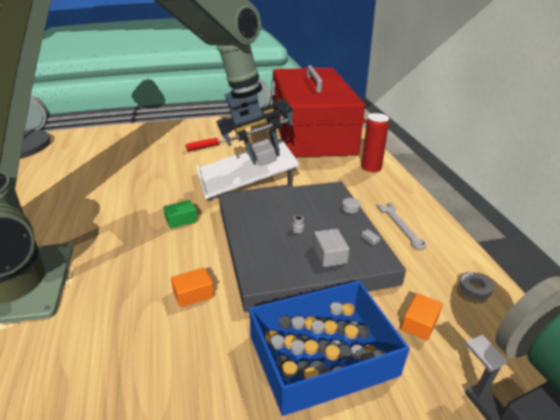

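The side view shows block A flat on the deck at about (268,150), between the slightly opened fingers. They read no load, so I'll open further and keep the lower finger as a catch.

```bash
python3 -m creep '[[0,0,0,0,0,0,80],[0,0,0,0,0,0,60],[0,0,0,0,0,0,40],[0,0,0,0,0,0,20],[0,0,0,0,0,0,0],[0,0,0,0,0,0,0],[0,0,0,0,0,0,0],[0,0,0,0,0,0,0]]'; python3 -m creep '[[0,0,-5,0,0,0,0],[0,0,-15,0,0,0,0],[0,0,-35,0,0,0,0],[0,0,-65,0,0,0,0],[0,0,-100,0,0,0,0],[-40,0,-120,0,0,0,0],[-90,0,-120,0,0,0,0],[-140,0,-120,0,0,0,0]]'
python3 - <<'E'
from h import *
pt=np.array([.549,.310,.0569]);k=np.array([.2481,.0151]); n=np.array([-k[0],-k[1],1]);n/=np.linalg.norm(n)
u=np.array([np.cos(np.radians(3.45)),np.sin(np.radians(3.45)),0]);u-=n*(u@n);u/=np.linalg.norm(u);v=np.cross(n,u)
for i in range(6):
    for nm in("top","side"):
        c=manip.camera(nm);P=cloud(c);L=(P-pt)@np.stack([u,v,n]).T
        m=(L[...,2]>.028)&(L[...,2]<.044)&(abs(L[...,1])<.07)&(abs(L[...,0]+.03)<.13)
        Q=L[m]; 
        if i in(0,5): print(nm,len(Q),Q.mean(0).round(4) if len(Q) else None,rect(Q) if len(Q)>9 else "", Q[:,2].std() if len(Q) else "")
        if i==5: save(nm+"6.png",c)
print(manip.observe()["time"])
E
```

```text
time: 21.4
eef_pos: [0.5515, 0.3102, 0.0623]
eef_rot: [166.0, -0.0, 93.5]
ft_force: [0.0, -0.3, 0.4]
width: 0.0913
gripper_force: 0.0
time: 22.2
eef_pos: [0.5312, 0.1681, 0.1809]
eef_rot: [165.8, -0.1, 93.6]
ft_force: [-0.1, 0.2, -0.5]
width: 0.0911
gripper_force: 0.0
top 0 None  
side 267 [ 0.0043 -0.0052  0.0348] (array([0.00464384, 0.0010785 ]), (67.01618957519531, 47.795562744140625), -89.34467941522598) 0.002165707950624959
top 0 None  
side 268 [ 0.0046 -0.0053  0.0348] (array([0.00491143, 0.0013078 ]), (67.67386627197266, 47.76367950439453), -89.69455480575562) 0.002144316792423575
22.8
```

View pics/side6.png

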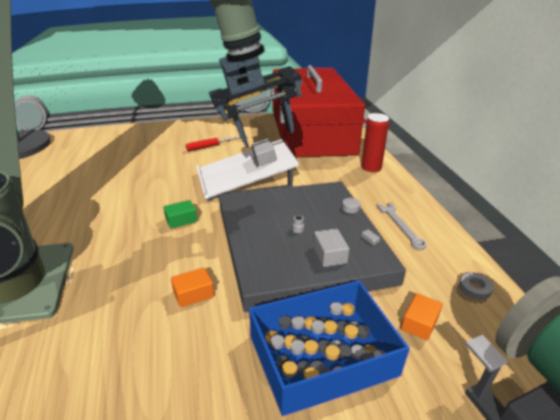

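The side view shows A resting on the upper deck at about (264,152) and B flat on the plate at (331,245), with the gripper clear. I'll wait briefly and check that A isn't creeping, then hand in.

```bash
python3 -m creep '[[0,0,-10,0,0,0,0],[0,0,-20,0,0,0,0],[0,0,-30,0,0,0,0],[0,0,-30,0,0,0,0],[0,0,-30,0,0,0,0],[0,0,-30,0,0,0,0],[0,0,-30,0,0,0,0],[0,0,-30,0,0,0,0]]'
python3 - <<'E'
from h import *
pt=np.array([.549,.310,.0569]);k=np.array([.2481,.0151]); n=np.array([-k[0],-k[1],1]);n/=np.linalg.norm(n)
u=np.array([np.cos(np.radians(3.45)),np.sin(np.radians(3.45)),0]);u-=n*(u@n);u/=np.linalg.norm(u);v=np.cross(n,u)
P=cloud(manip.camera("side"));L=(P-pt)@np.stack([u,v,n]).T
Q=L[(L[...,2]>.028)&(L[...,2]<.044)&(abs(L[...,1])<.07)&(abs(L[...,0]+.03)<.13)]
print(len(Q),Q.mean(0).round(4)); comps(P,(225,420,150,300),.066,.09)
if abs(Q.mean(0)[0]-.0045)<.003: print(manip.close_job())
E
```

```text
time: 23.6
eef_pos: [0.5237, 0.1682, 0.2075]
eef_rot: [166.1, -0.0, 93.5]
ft_force: [0.6, -1.5, -0.2]
width: 0.0912
gripper_force: 0.0
272 [ 0.0042 -0.0056  0.0349]
px [264. 156.] 193 c [0.5478 0.3021] mean [0.5461 0.2836 0.0788] size [50.8 50.8] ang 5.1
px [288. 158.] 214 c [0.6032 0.2842] mean [0.6054 0.2787 0.07  ] size [99.5 33.6] ang -81.5
px [331. 242.] 672 c [ 0.6017 -0.0762] mean [ 0.5993 -0.082   0.0755] size [65.8 48.3] ang -89.8
the job is handed in; nothing more can be done
None
```

Job handed in at about 24 s (verdict not shown): both blocks were slid over 50 mm, and block A, which dragged more (2.3–3.9 N against about 1 N, though below the stated 5–10 N), was let go on the upper deck and stayed put about 5 mm uphill of the point, with polished B left flat on the plate.

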